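Clear the balcony workbench into the trays

TASK

Put away what is lying about on the balcony workbench: both hand tools (ratchet and screwdriver) go in the yellow tray, both wiring parts (white junction box and grey insulator) in the green tray, and the flashlight in the black tray. Set each thing down rather than drop it, so that the tools and the flashlight lie flat on the tray floor, the junction box sits lid up and the insulator stands upright, nothing on top of anything else. Leave the mug and the paint tin where they are.

Things in the scene. Friction and masses are not known exactly. Their poses are not given: they have to be found in the camera images.
- ratchet_grip (a point): Steel ratchet handle (a hand tool) lying flat on the bench, 165 mm long along its own x, 22 mm high; the round head (35 mm across, with a 9.5 mm drive square standing 11 mm above it) at +x, the 22 mm round ringed handle at -x, a 13 mm round shank between, from x = -9.5 to about +35 mm from this point. The point is on the shank near the balance point, at half height (11 mm above what it lies on); the tool reaches 94.5 mm to -x and 70.5 mm to +x of it. About 0.24 kg.
- screwdriver_grip (a point): Red screwdriver (a hand tool) lying flat, 165 mm long along its own x, blade at +x; hexagonal red handle 24 mm across flats and 74 mm long, short black collar, 6 mm steel shaft. The point is in the handle near the balance point, at half height (12 mm above what it lies on); the tool reaches 64.5 mm to -x (handle end) and 100.5 mm to +x (blade tip) of it, and the red handle ends 9.5 mm to +x of it. About 75 g.
- flashlight_grip (a point): Aluminium flashlight lying flat, 135 mm long along its own x, lens at +x, twist cap at -x; hexagonal head (32 mm long) and hexagonal cap (22 mm long), both 34 mm across flats, so it does not roll; a round 26 mm tube with dark rings between, flaring towards the head from 23 mm ahead of the point. The point is its centre, on the axis (17 mm above what it lies on). About 0.15 kg. It is the same on any of its six flats.
- junction_box_mid (a point): White plastic electrical junction box (a wiring part), lid with four corner screws on top, 75 mm along its own x, 50 mm along y, 36 mm high; cable entries in the two short ends. The point is its centre (18 mm above what it stands on). About 90 g.
- insulator_mid (a point): Grey ceramic spool insulator (a wiring part) standing upright, 44 mm in diameter, 50 mm tall, a wire groove round its middle (14 mm tall, 33 mm in diameter at its bottom), dark bore on top. The point is its centre (25 mm above what it stands on), z along its axis. About 0.13 kg.
- tray_yellow: Yellow plastic tray for hand tools, open on top, fixed to the bench. Outside 138 x 218 mm (own x by own y, the long way is y), 32 mm high; inside 130 x 210 mm; walls 4 mm, floor 4 mm thick. Origin at the centre of its underside, on the bench; z up. All three trays are alike but for the colour, about level with one another beyond the loose things, in any order from left to right, turned by up to 6 degrees.
- tray_green: Green plastic tray for wiring parts, open on top, fixed to the bench. Outside 138 x 218 mm (own x by own y, the long way is y), 32 mm high; inside 130 x 210 mm; walls 4 mm, floor 4 mm thick. Origin at the centre of its underside, on the bench; z up. All three trays are alike but for the colour, about level with one another beyond the loose things, in any order from left to right, turned by up to 6 degrees.
- tray_black: Black plastic tray for the flashlight, open on top, fixed to the bench. Outside 138 x 218 mm (own x by own y, the long way is y), 32 mm high; inside 130 x 210 mm; walls 4 mm, floor 4 mm thick. Origin at the centre of its underside, on the bench; z up. All three trays are alike but for the colour, about level with one another beyond the loose things, in any order from left to right, turned by up to 6 degrees.
- mug: Blue mug, 80 mm across and 85 mm high with a handle, standing to one side of the work; to be left where it is. Origin at the centre of its underside.
- paint_tin: Closed brown paint tin with a steel lid and a plain paper band, 89 mm across and 86 mm high, standing to the other side of the work; to be left where it is. Origin at the centre of its underside.
Mind the look-alikes: they are no part of the job. What is shaped like the part that bears ratchet_grip but orange or turquoise is not meant.

How it is judged:
By the outcome, as a careful person would: the job done as asked, in the order asked, and still so for the second after the job is handed in, with the robot touching nothing.
It also fails if it takes over 125 s, if anything falls off the work surface, if the arm or the gripper's body presses on something with over 40 N, if the wrist force passes 120 N, or if a joint passes its speed limit or range.

ROBOT

A 7-joint arm with a two-finger parallel gripper is mounted at the origin on the work surface. World frame = base frame: x ahead of the robot, y to its left, z up, the work surface at z = 0. Lengths are in m, angles in rad, forces in N, time in s.
With the tool pointing down it reaches from about 0.4 to 0.85 m from the base axis. Payload 10.4 kg.
Tool frame: the origin (TCP) lies midway between the tips of the shut fingers; the grasp point (between the pads) lies 19 mm behind it (r.grasp_offset is the distance from the TCP to the grasp point, in m); z points along the fingers, y is the line along which they close (so a half turn about z gives the same grasp; the last joint's range is limited). The gripper opens to 87 mm and grips with 3 to 60 N. Pads are 19 mm wide; open, the fingers measure 117 mm over their backs; the gripper's body (75 mm by 190 mm) begins 51 mm behind the grasp point.
Start: joints at [1.095, 0.332, -0.065, 1.46, 0.022, 1.35, -0.088], TCP at [0.273, -0.562, 0.223] pointing down, gripper open.
Joint ranges: [-2.6, 2.6], [-0.5, 2.12], [-1.47, 1.34], [0.16, 2.42], [-1.27, 4.41], [0.06, 2.06], [-2.6, 2.6]. Speed limits (rad/s): [2.22, 2.22, 2.79, 2.79, 3.14, 3.14, 3.14].

INTERFACE

Orientations are given as a unit quaternion [x, y, z, w].
In Python, from bench import r gives the robot as it stands.
- The arm moves only by the tool drive_tool, never from a script. Its argument "moves" is a list that holds one entry, the list of rows, each a list of 7 numbers: the shift along the tool's x, y, z in m, then the turn, a rotation vector about the tool's x, y, z in rad, then the opening, from 0 (shut) to 1 (fully open). In form: [[[tx, ty, tz, ax, ay, az, jaw], ...]]. A call has 1 to 10 rows; each row shifts and turns the commanded pose from where the row before left it, along the tool's axes as they then stand; what a row does not reach is not made up. A row lasts 1/10 s, in which the tool goes at most 50 mm and 8.59 degrees, less where a joint would pass 70% of its speed; a pose out of reach is approached as far as the arm can. A call is refused whole if a number of a shift passes 0.05 or a number of a turn 0.15, either way. A call with a gripper value outside its range is refused whole. The fingers move at their own pace and stop on an object; "squeeze" is the grip in N (left out, the last holds). Time passes only in rows, so rows that do not move let the fingers close. It gives the time, the measured TCP pose, the force, the opening and the grip force at its end, in the units of the state.
- r.read_state(): the state, without advancing time (a new reading comes with each control period).
- r.camera(name): name is "side" or "top"; returns the picture (480x640x3 uint8, red, green, blue); there is no depth.
- r.camera_info(name): a dict with "mtx" (3x3 intrinsics, pixels), "rvec" (rotation vector, rad) and "tvec" (3), from world to camera coordinates, as OpenCV has them. Camera axes: x right, y down, z forward; pixel columns grow to the right and rows downward; lengths in m; the calibration is good to about 2 mm. A picture is of the moment at which its call begins. camera_info takes no time and is no camera call.
- r.close_job(): hands the job in; it is judged then, once.
Trained networks look in the newest picture that a camera, given by its name, has taken for a name from the list of things; names that differ only in an ending like _2 or _b are one class to them, and where a whole thing is asked for, a point or a joint stands for the part that bears it (a point fixed in the world has none). Each returns a list of dicts, best first, with "conf" (0 to 1); they miss things now and then, are a little off and sometimes report something else, mostly with a low value. They report only what shows in the picture. A call takes as long as a camera call. They do not tell look-alikes from the thing itself.
- r.find_in(camera, query): "bbox" ([left, top, right, bottom] in pixels, round what is visible of it).
- r.place_of(camera, query): "at" ([column, row] in pixels: a listed point, or the origin of a listed thing).
The state is a dict: "time": time; "joint_positions": joint angles; "joint_vel": joint speeds; "joint_torque": joint torques, N m; "ee_pos": TCP position; "eef_rot": TCP orientation; "ft_force": force on the tool from outside, world axes, zero at the start; "torque": the same for the moment, N m; "width": finger opening in m; "grip_force": force on a finger pad.
Only numpy, scipy, OpenCV 4.12 (cv2) and the standard library are available. Lean on these libraries where they do the work, as an engineer would, in place of code of your own. Each camera call takes 0.05 s, during which the arm holds its last target. There are 200 camera calls.

## Working session

There is one attempt and no reset: what is moved stays moved. The work goes in short steps, Python scripts to look and compute and a tool call to move; the robot and the scene stay as the last step left them, time stands still between calls to the robot, and variables do not carry over. Pictures are saved under pics/ and viewed, at most 14 in all, crops included, and the job is handed in when it is done.

Besides the shell and the picture viewer there is one more tool, called by a JSON object that holds its "api" and its "payload", one argument or row to a line. drive_tool: Moves the arm, as the interface text tells. Its arguments: {"type":"object","properties":{"moves":{"type":"array"},"squeeze":{"type":"number"}},"required":["moves"]}

```bash
mkdir -p pics; ls; python3 - <<'E'
from bench import r
import cv2
for c in("side","top"):
    cv2.imwrite(f"pics/{c}0.png",r.camera(c)[:,:,::-1]); print(c,r.camera_info(c))
    for n in ["ratchet_grip","screwdriver_grip","flashlight_grip","junction_box_mid","insulator_mid","tray_yellow","tray_green","tray_black","mug","paint_tin"]:
        print(n,[(round(d['conf'],2),[round(float(v)) for v in d['at']]) for d in r.place_of(c,n)][:4])
s=r.read_state();print(s)
E
```

```text
pics
side {'mtx': array([[510.40694632,   0.        , 324.848532  ],
       [  0.        , 510.40694632, 238.6371942 ],
       [  0.        ,   0.        ,   1.        ]]), 'rvec': array([ 0.25278653, -2.75869216,  1.32267782]), 'tvec': array([0.49339251, 0.10435304, 1.33372293])}
ratchet_grip [(0.86, [244, 184]), (0.85, [361, 223]), (0.68, [434, 204]), (0.58, [309, 151])]
screwdriver_grip [(0.75, [360, 253])]
flashlight_grip [(0.7, [348, 291])]
junction_box_mid [(0.93, [374, 195])]
insulator_mid [(0.89, [357, 336])]
tray_yellow [(0.65, [302, 197])]
tray_green [(0.6, [257, 322])]
tray_black [(0.93, [274, 249]), (0.29, [258, 321])]
mug [(0.73, [362, 162])]
paint_tin [(0.92, [290, 412])]
top {'mtx': array([[572.70034147,   0.        , 314.78421089],
       [  0.        , 572.70034147, 235.94451598],
       [  0.        ,   0.        ,   1.        ]]), 'rvec': array([ 2.19743894, -2.15469476,  0.11000295]), 'tvec': array([-0.03681541,  0.51936331,  1.56838859])}
ratchet_grip [(0.83, [406, 350]), (0.82, [361, 273]), (0.73, [500, 189]), (0.57, [404, 134])]
screwdriver_grip [(0.89, [309, 2
[... 347 characters left out ...]
t_positions': array([ 1.09540331,  0.33216593, -0.06469819,  1.46010322,  0.02161268,
        1.34992472, -0.08848752]), 'joint_vel': array([-0.00037675, -0.00021545, -0.00062209,  0.00115557,  0.00026214,
        0.00119184,  0.00044161]), 'joint_torque': array([ 2.37235772e-04, -6.23051047e+01,  2.47110275e-02, -3.90121257e+01,
       -6.13640808e-02,  3.17027152e-02,  1.00594311e-04]), 'ee_pos': array([ 0.27344089, -0.5620245 ,  0.22259528]), 'eef_rot': array([9.74479693e-01, 2.24475669e-01, 1.27915172e-05, 4.51522082e-05]), 'ft_force': array([-0.52237891, -0.07807675,  0.06493182]), 'torque': array([ 0.02331426,  0.0225451 , -0.0105924 ]), 'grip_force': 0.0, 'width': 0.08716294766608275}
```

```bash
python3 - <<'E'
import cv2
a=cv2.imread("pics/top0.png")[90:390,100:540]; cv2.imwrite("pics/t0.png",cv2.resize(a,(800,545),interpolation=cv2.INTER_CUBIC))
a=cv2.imread("pics/side0.png")[120:440,190:490]; cv2.imwrite("pics/s0.png",cv2.resize(a,(562,600),interpolation=cv2.INTER_CUBIC))
E
```

```text
(no output)
```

View pics/t0.png

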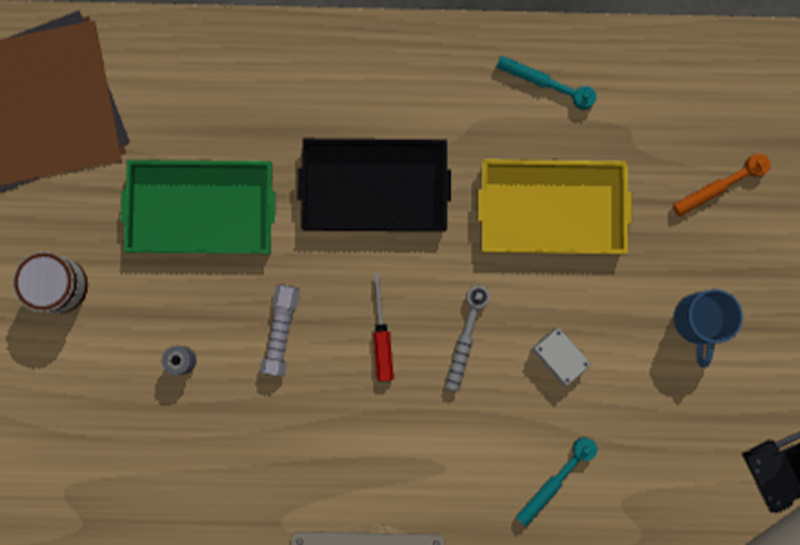

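View pics/s0.png

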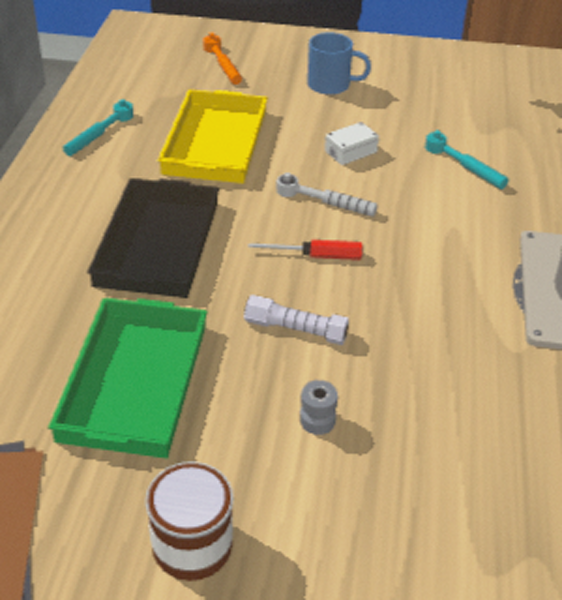

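```bash
cat >h.py <<'E'
import numpy as np,cv2
from bench import r
def cam(c):
    i=r.camera_info(c);R=cv2.Rodrigues(i["rvec"])[0];return i["mtx"],R,np.array(i["tvec"]).ravel()
def ray(c,p):
    K,R,t=cam(c);d=R.T@np.linalg.inv(K)@[p[0],p[1],1];return -R.T@t,d/np.linalg.norm(d)
def atz(c,p,z):
    o,d=ray(c,p);return o+d*(z-o[2])/d[2]
def tri(ps,pt):
    o1,d1=ray("side",ps);o2,d2=ray("top",pt)
    s=np.linalg.lstsq(np.c_[d1,-d2],o2-o1,rcond=None)[0];a=o1+s[0]*d1;b=o2+s[1]*d2
    return (a+b)/2,np.linalg.norm(a-b)
def mask(img,kind):
    h=cv2.cvtColor(img,cv2.COLOR_BGR2HSV).astype(int);H,S,V=h[...,0],h[...,1],h[...,2]
    return {"red":((H<8)|(H>172))&(S>150),"grey":(S<60)|((H>100)&(H<165)&(S<110)),"green":(H>45)&(H<80)&(S>120),"yellow":(H>20)&(H<34)&(S>200),"black":(V<45)}[kind].astype(np.uint8)
def blob(img,kind,c,rad):
    m=mask(img,kind);k=np.zeros_like(m);k[max(0,c[1]-rad):c[1]+rad,max(0,c[0]-rad):c[0]+rad]=1
    n,l,st,ce=cv2.connectedComponentsWithStats(m*k);i=1+np.argmax(st[1:,4])
    return (l==i).astype(np.uint8),ce[i],st[i]
E
python3 - <<'E'
from h import *
np.set_printoptions(precision=4,suppress=True)
I={c:cv2.imread(f"pics/{c}0.png") for c in("side","top")}
P={"ratchet":("grey",(361,273),(361,223),35,34),"screw":("red",(309,274),(360,253),35,30),"flash":("grey",(254,270),(348,291),34,32),"box":("grey",(406,286),(374,195),25,25),"ins":("grey",(198,290),(357,336),22,30)}
for n,(k,pt,ps,a,b) in P.items():
    mt,ct,st=blob(I["top"],k,pt,a);ms,cs,ss=blob(I["side"],k,ps,b)
    q=cv2.minAreaRect(cv2.findContours(mt,0,2)[0][0])
    print(n,"top",ct,st,"side",cs,ss,"nettri",*tri(ps,pt),"centri",*tri(cs,ct))
    print("  box",[atz("top",x,.015)[:2] for x in cv2.boxPoints(q)])
for n,k,pt,ps in(("g","green",(209,204),(257,322)),("k","black",(306,191),(274,249)),("y","yellow",(405,204),(302,197))):
    mt,ct,st=blob(I["top"],k,pt,60)
    q=cv2.minAreaRect(cv2.findContours(mt,0,2)[0][0]);print(n,ct,st,q,"nettri",*tri(ps,pt));print([atz("top",x,.03)[:2] for x in cv2.boxPoints(q)])
for n,pt,ps in(("mug",(482,268),(362,162)),("tin",(136,242),(290,412)),("boxnet",(406,286),(374,195)),):print(n,*tri(ps,pt))
E
```

```text
ratchet top [356.1354 274.9549] [345 247  24  58 443] side [376.9626 196.75  ] [363 189  29  19 428] nettri [ 0.4209 -0.1581  0.0051] 0.001388328246207197 centri [ 0.3957 -0.1361  0.1184] 0.03122458035201456
  box [array([ 0.3352, -0.1117]), array([ 0.4969, -0.1483]), array([ 0.4898, -0.1806]), array([ 0.3282, -0.1438])]
screw top [310.2689 285.3371] [305 272  12  28 264] side [368.9488 252.6102] [356 248  27  11 254] nettri [ 0.4105 -0.0129  0.0124] 0.007820501521246343 centri [ 0.3828 -0.0168  0.0144] 0.0003549726023042249
  box [array([0.419 , 0.0004]), array([ 0.4217, -0.026 ]), array([ 0.3461, -0.0338]), array([ 0.3434, -0.0075])]
flash top [253.5616 271.1496] [243 247  22  50 568] side [347.2194 289.8974] [320 277  56  27 702] nettri [0.4199 0.1404 0.0145] 0.005057209544081516 centri [0.4192 0.1412 0.0189] 0.0002753963657987643
  box [array([0.353 , 0.1715]), array([0.4899, 0.1498]), array([0.4834, 0.1114]), array([0.3466, 0.1334])]
box top [408.1903 285.9605] [393 270  32  33 557] side [377.2151 195.9806] [363 185  29  23 465] nettri [ 0.3917 -0.2805  0.0269] 0.011211720256975
[... 789 characters left out ...]
6 191.4996] [ 264  166   84   51 4063] ((305.5, 191.0), (50.0, 83.0), 90.0) nettri [0.6477 0.0003 0.0004] 0.004872757816339148
[array([0.7135, 0.1195]), array([ 0.7184, -0.1132]), array([ 0.577 , -0.1151]), array([0.5723, 0.1156])]
y [404.7874 203.5276] [ 363  178   84   52 4016] ((404.4998779296875, 203.50735473632812), (83.24099731445312, 50.08281707763672), 0.8425243496894836) nettri [ 0.624  -0.283  -0.0119] 0.007001945463868846
[array([ 0.5445, -0.1587]), array([ 0.6856, -0.1592]), array([ 0.687 , -0.3926]), array([ 0.5457, -0.3903])]
mug [ 0.4505 -0.4941  0.015 ] 0.020235498137350916
tin [ 0.4914  0.4797 -0.0137] 0.00969786982968566
boxnet [ 0.3917 -0.2805  0.0269] 0.011211720256975193
```

```bash
cat >>h.py <<'E'
from scipy.spatial.transform import Rotation as Ro
def yaw():
    v=Ro.from_quat(r.read_state()["eef_rot"]).apply([1,0,0]);return np.arctan2(v[1],v[0])
def plan(x,y,z,yw,step=.035,turn=.13,pose=None):
    "rows (rounded) from the present or given pose to the target; tool kept pointing down"
    s=r.read_state()
    p,a=(s["ee_pos"].copy(),yaw()) if pose is None else pose
    p=np.array(p,float);g=np.array([x,y,z]);d=(yw-a+np.pi)%(2*np.pi)-np.pi
    if abs(yw-a)<np.pi: d=yw-a
    n=int(max(1,np.ceil(np.linalg.norm(g-p)/step),np.ceil(abs(d)/turn)));dz=round(-d/n,3);out=[]
    Rm=Ro.from_euler("z",a)*Ro.from_euler("x",np.pi)
    for i in range(n):
        w=np.round(Rm.inv().apply((g-p)/(n-i)),3);p=p+Rm.apply(w);Rm=Rm*Ro.from_rotvec([0,0,dz]);out.append([*map(float,w),0,0,dz])
    for i in range(0,n,10): print(out[i:i+10])
    return g,yw
E
python3 - <<'E'
from h import *
np.set_printoptions(precision=4,suppress=True)
T=lambda u,v:(100+u*.55,90+v*300/545); S=lambda u,v:(190+u/1.875,120+v/1.875)
print("head",*tri(S(289,186),T(477,296)),"end",*tri(S(377,210),T(453,390)))
print("h@",atz("top",T(477,296),.02),atz("top",T(453,390),.011))
print("ycorner near-left",*tri(S(243,172),T(481,253)),"green near-right",*tri(S(206,311),T(271,254)))
g=plan(.41,-.153,.12,-.224)
plan(.41,-.153,.004,-.224,pose=g)
E
```

```text
head [ 0.4744 -0.161   0.0099] 0.0036404787185573945 end [ 0.3311 -0.1259  0.0094] 0.0009022629988642276
h@ [ 0.4756 -0.1599  0.02  ] [ 0.3316 -0.1257  0.011 ]
ycorner near-left [ 0.5444 -0.1646  0.0245] 0.005907219664971568 green near-right [0.5348 0.1566 0.0264] 0.003074407924395308
[[0.023, -0.024, 0.008, 0, 0, np.float64(0.052)], [0.022, -0.025, 0.008, 0, 0, np.float64(0.052)], [0.021, -0.026, 0.008, 0, 0, np.float64(0.052)], [0.019, -0.027, 0.008, 0, 0, np.float64(0.052)], [0.018, -0.028, 0.008, 0, 0, np.float64(0.052)], [0.016, -0.029, 0.008, 0, 0, np.float64(0.052)], [0.015, -0.03, 0.008, 0, 0, np.float64(0.052)], [0.013, -0.03, 0.008, 0, 0, np.float64(0.052)], [0.012, -0.031, 0.008, 0, 0, np.float64(0.052)], [0.01, -0.032, 0.008, 0, 0, np.float64(0.052)]]
[[0.008, -0.032, 0.008, 0, 0, np.float64(0.052)], [0.007, -0.032, 0.007, 0, 0, np.float64(0.052)], [0.005, -0.033, 0.008, 0, 0, np.float64(0.052)]]
[[0.0, -0.0, 0.029, 0, 0, -0.0], [0.0, -0.0, 0.029, 0, 0, -0.0], [0.0, -0.0, 0.029, 0, 0, -0.0], [0.0, -0.0, 0.029, 0, 0, -0.0]]
```

```bash
cat >>h.py <<'E'
def go(x,y,z,yw,step=.04,turn=.14):
    "turn rows first, then equal shift rows and a rest row"
    s=r.read_state();a=yaw();d=yw-a
    d=(d+np.pi)%(2*np.pi)-np.pi if abs(d)>np.pi+.3 else d
    n=int(np.ceil(abs(d)/turn-.02));print("pos",s["ee_pos"].round(4),"yaw",round(a,3),"t",round(s["time"],1),"turn",n,"x",round(-d/max(n,1),3))
    w=(Ro.from_euler("z",yw)*Ro.from_euler("x",np.pi)).inv().apply(np.array([x,y,z])-s["ee_pos"])
    m=int(np.ceil(np.linalg.norm(w)/step));e=np.round(w/max(m,1),3);print("shift",m,"x",e,"rest",np.round(w-m*e,4))
E
python3 -c "
from h import *
go(.428,-.149,.12,-.23)"
```

```text
pos [ 0.2734 -0.562   0.2226] yaw 0.453 t 1.1 turn 5 x 0.137
shift 12 x [ 0.005 -0.036  0.009] rest [-0.0037 -0.0054 -0.0054]
```

{"api": "drive_tool", "payload": {
  "moves": [
    [[0,0,0,0,0,0.137,1],[0,0,0,0,0,0.137,1],[0,0,0,0,0,0.137,1],[0,0,0,0,0,0.137,0.6],[0,0,0,0,0,0.137,0.6],[0.005,-0.036,0.009,0,0,0,0.6],[0.005,-0.036,0.009,0,0,0,0.6],[0.005,-0.036,0.009,0,0,0,0.6],[0.005,-0.036,0.009,0,0,0,0.6],[0.005,-0.036,0.009,0,0,0,0.6]]
  ]
}}

```text
time: 2.1
ee_pos: [0.3396, -0.3912, 0.1774]
eef_rot: [0.993, -0.116, 0.0, 0.0]
ft_force: [0.8, 0.3, 0.8]
width: 0.0529
grip_force: 0.0
```

{"api": "drive_tool", "payload": {
  "moves": [
    [[0.005,-0.036,0.009,0,0,0,0.6],[0.005,-0.036,0.009,0,0,0,0.6],[0.005,-0.036,0.009,0,0,0,0.6],[0.005,-0.036,0.009,0,0,0,0.6],[0.005,-0.036,0.009,0,0,0,0.6],[0.005,-0.036,0.009,0,0,0,0.6],[0.005,-0.036,0.009,0,0,0,0.6],[-0.004,-0.005,-0.005,0,0,0,0.6],[0,0,0,0,0,0,0.6]]
  ]
}}

```text
time: 3.0
ee_pos: [0.4287, -0.1489, 0.1201]
eef_rot: [0.993, -0.115, 0.0, 0.0]
ft_force: [-0.2, 0.7, 0.3]
width: 0.0525
grip_force: 0.0
```

```bash
python3 -c "
from h import *
go(.428,-.149,.003,-.23)"
```

```text
pos [ 0.4287 -0.1489  0.1201] yaw -0.23 t 3.0 turn 0 x 0.0
shift 3 x [-0.     0.     0.039] rest [-0.0007  0.0003  0.0001]
```

{"api": "drive_tool", "payload": {
  "moves": [
    [[0,0,0.039,0,0,0,0.6],[0,0,0.039,0,0,0,0.6],[0,0,0.025,0,0,0,0.6],[0,0,0.014,0,0,0,0.6],[0,0,0,0,0,0,0.6],[0,0,0,0,0,0,0],[0,0,0,0,0,0,0],[0,0,0,0,0,0,0],[0,0,0,0,0,0,0],[0,0,0,0,0,0,0]]
  ],
  "squeeze": 30
}}

```text
time: 4.0
ee_pos: [0.4286, -0.1498, 0.0027]
eef_rot: [0.993, -0.116, 0.0, 0.0]
ft_force: [-0.9, 0.5, -0.1]
width: 0.0199
grip_force: 0.0
```

{"api": "drive_tool", "payload": {
  "moves": [
    [[0,0,-0.01,0,0,0,0],[0,0,-0.03,0,0,0,0],[0,0,-0.04,0,0,0,0],[0,0,-0.04,0,0,0,0],[0,0,0,0,0,0,0]]
  ]
}}

```text
time: 4.5
ee_pos: [0.4315, -0.1504, 0.1282]
eef_rot: [0.993, -0.116, 0.004, 0.001]
ft_force: [1.0, -0.2, -1.8]
width: 0.0118
grip_force: 30.0
```

```bash
python3 -c "
from h import *
go(.615+.028,-.275+.012+.003,.12,1.5708)
cv2.imwrite('pics/a.png',cv2.resize(r.camera('side')[120:320,240:440,::-1],(600,600)))"
```

```text
pos [ 0.4315 -0.1504  0.1282] yaw -0.232 t 4.5 turn 13 x -0.139
shift 6 x [-0.018  0.035  0.001] rest [-0.0016  0.0015  0.0022]
```

View pics/a.png

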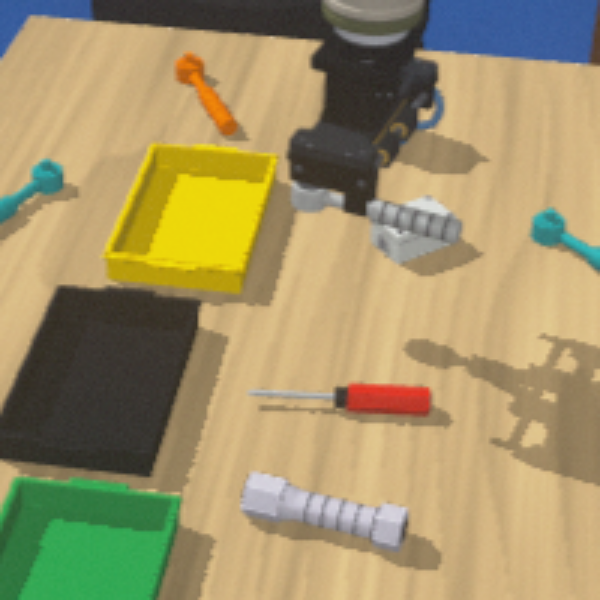

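{"api": "drive_tool", "payload": {
  "moves": [
    [[0,0,0,0,0,-0.139,0],[0,0,0,0,0,-0.139,0],[0,0,0,0,0,-0.139,0],[0,0,0,0,0,-0.139,0],[0,0,0,0,0,-0.139,0],[0,0,0,0,0,-0.139,0],[0,0,0,0,0,-0.139,0],[0,0,0,0,0,-0.139,0],[0,0,0,0,0,-0.139,0],[0,0,0,0,0,-0.139,0]]
  ]
}}

```text
time: 5.55
ee_pos: [0.4275, -0.1493, 0.1213]
eef_rot: [0.835, 0.55, -0.001, -0.001]
ft_force: [-0.3, -1.1, -2.1]
width: 0.0115
grip_force: 30.0
```

{"api": "drive_tool", "payload": {
  "moves": [
    [[0,0,0,0,0,-0.139,0],[0,0,0,0,0,-0.139,0],[0,0,0,0,0,-0.139,0],[-0.018,0.035,0.001,0,0,0,0],[-0.018,0.035,0.001,0,0,0,0],[-0.018,0.035,0.001,0,0,0,0],[-0.018,0.035,0.001,0,0,0,0],[-0.018,0.035,0.001,0,0,0,0],[-0.018,0.035,0.001,0,0,0,0],[0,0,0,0,0,0,0]]
  ]
}}

```text
time: 6.55
ee_pos: [0.6404, -0.2582, 0.1127]
eef_rot: [0.706, 0.708, -0.0, -0.002]
ft_force: [-0.2, 0.1, -2.7]
width: 0.0114
grip_force: 30.0
```

```bash
python3 -c "
from h import *
go(.615+.028,-.275+.012+.003,.025,1.5708);print(r.read_state()['ft_force'])
for c in('top','side'):
  I=r.camera(c)[:,:,::-1]; x,y=(345,150) if c=='top' else (245,120); cv2.imwrite('pics/b%s.png'%c,I)
  b=cv2.resize(I[y:y+120,x:x+120],(600,600)); globals()[c]=b
cv2.imwrite('pics/b.png',cv2.resize(np.hstack([top,side]),(800,400)))"
```

```text
pos [ 0.6404 -0.2582  0.1127] yaw 1.574 t 6.5 turn 1 x 0.003
shift 3 x [-0.001  0.001  0.029] rest [ 0.0012 -0.0004  0.0007]
[-0.18668531  0.1175455  -2.65706518]
```

View pics/b.png

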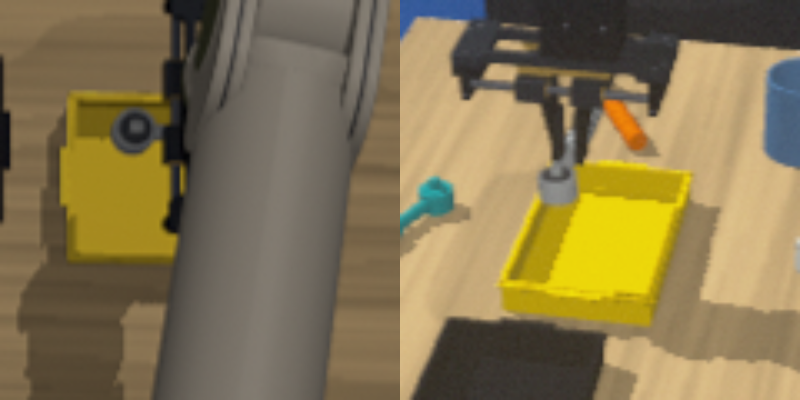

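```bash
python3 -c "
from h import *
print(tri((292.1,172),(385.2,188.5)))"
```

```text
(array([ 0.63880973, -0.20878038,  0.12491598]), np.float64(0.0012669210380392086))
```

{"api": "drive_tool", "payload": {
  "moves": [
    [[0,0,0.03,0,0,0,0],[0,0,0.03,0,0,0,0],[0,0,0.015,0,0,0,0],[0,0,0,0,0,0,0]]
  ]
}}

```text
time: 7.05
ee_pos: [0.6367, -0.2559, 0.0392]
eef_rot: [0.706, 0.709, -0.001, -0.002]
ft_force: [-0.3, 0.1, -2.1]
width: 0.0119
grip_force: 30.0
```

{"api": "drive_tool", "payload": {
  "moves": [
    [[-0.004,0.006,0.018,0,0,0,0],[0,0,0.006,0,0,0,0],[0,0,0.003,0,0,0,0],[0,0,0,0,0,0,0]]
  ]
}}

```text
time: 7.45
ee_pos: [0.645, -0.2607, 0.0155]
eef_rot: [0.706, 0.709, 0.0, 0.0]
ft_force: [-0.3, 0.3, -2.2]
width: 0.0116
grip_force: 30.0
```

{"api": "drive_tool", "payload": {
  "moves": [
    [[0,-0.001,0.004,0,0,0,0],[0,0,0.002,0,0,0,0],[0,0,0,0,0,0,0]]
  ]
}}

```text
time: 7.75
ee_pos: [0.645, -0.2608, 0.0141]
eef_rot: [0.706, 0.708, 0.0, 0.001]
ft_force: [-16.1, 5.1, 32.3]
width: 0.012
grip_force: 30.0
```

{"api": "drive_tool", "payload": {
  "moves": [
    [[0,0,0.001,0,0,0,0],[0,0,0.001,0,0,0,0],[0,0,0,0,0,0,0]]
  ]
}}

```text
time: 8.05
ee_pos: [0.645, -0.2609, 0.0138]
eef_rot: [0.706, 0.708, 0.0, 0.002]
ft_force: [-22.5, 7.5, 46.9]
width: 0.0119
grip_force: 30.0
```

{"api": "drive_tool", "payload": {
  "moves": [
    [[0,0,-0.004,0,0,0,0],[0,0,0,0,0,0,0],[0,0,0,0,0,0,0]]
  ],
  "squeeze": 5
}}

```text
time: 8.35
ee_pos: [0.6452, -0.2611, 0.0124]
eef_rot: [0.706, 0.709, 0.001, 0.001]
ft_force: [-2.1, 0.1, 7.0]
width: 0.0127
grip_force: 5.0
```

```bash
python3 -c "
from h import *
print(r.read_state()['ft_force'])
for c in('top','side'):
  I=r.camera(c)[:,:,::-1]; x,y=(345,150) if c=='top' else (245,120); cv2.imwrite('pics/b%s.png'%c,I)
  b=cv2.resize(I[y:y+120,x:x+120],(600,600)); globals()[c]=b
cv2.imwrite('pics/c.png',cv2.resize(np.hstack([top,side]),(800,400)))"
```

```text
[-2.13498986  0.09306929  7.02340961]
```

View pics/c.png

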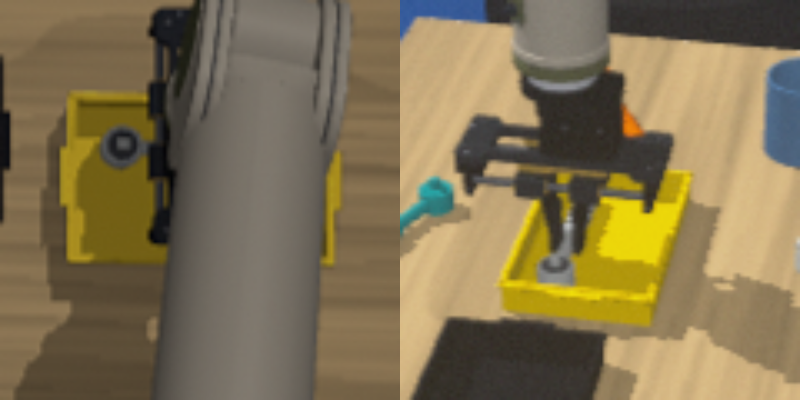

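{"api": "drive_tool", "payload": {
  "moves": [
    [[0,0,0.001,0,0,0,0],[0,0,0.001,0,0,0,0],[0,0,0.001,0,0,0,0],[0,0,0,0,0,0,0]]
  ],
  "squeeze": 3
}}

```text
time: 8.85
ee_pos: [0.645, -0.2608, 0.0081]
eef_rot: [0.706, 0.709, 0.001, 0.001]
ft_force: [4.3, -0.5, 4.1]
width: 0.0128
grip_force: 3.0
```

{"api": "drive_tool", "payload": {
  "moves": [
    [[0,0,0,0,0,0,0.3],[0,0,0,0,0,0,0.3],[0,0,0,0,0,0,0.3],[0,0,-0.02,0,0,0,0.3],[0,0,-0.04,0,0,0,0.3],[0,0,-0.04,0,0,0,0.4],[0,0,-0.02,0,0,0,0.5]]
  ]
}}

```text
time: 9.55
ee_pos: [0.6448, -0.2611, 0.1312]
eef_rot: [0.706, 0.708, 0.001, 0.002]
ft_force: [0.3, -0.1, -0.0]
width: 0.0352
grip_force: 0.0
```

```bash
python3 -c "
from h import *
go(.407,-.014,.12,.103)"
```

```text
pos [ 0.6448 -0.2611  0.1312] yaw 1.575 t 9.6 turn 11 x 0.134
shift 9 x [-0.023 -0.03   0.001] rest [-0.0041 -0.0003  0.0022]
```

{"api": "drive_tool", "payload": {
  "moves": [
    [[0,0,0,0,0,0.134,0.6],[0,0,0,0,0,0.134,0.6],[0,0,0,0,0,0.134,0.6],[0,0,0,0,0,0.134,0.6],[0,0,0,0,0,0.134,0.6],[0,0,0,0,0,0.134,0.6],[0,0,0,0,0,0.134,0.6],[0,0,0,0,0,0.134,0.6],[0,0,0,0,0,0.134,0.6],[0,0,0,0,0,0.134,0.6]]
  ]
}}

```text
time: 10.55
ee_pos: [0.6434, -0.2607, 0.127]
eef_rot: [0.993, 0.114, -0.001, -0.0]
ft_force: [0.5, -0.4, -0.1]
width: 0.052
grip_force: 0.0
```

{"api": "drive_tool", "payload": {
  "moves": [
    [[0,0,0,0,0,0.134,0.6],[-0.023,-0.03,0.001,0,0,0,0.6],[-0.023,-0.03,0.001,0,0,0,0.6],[-0.023,-0.03,0.001,0,0,0,0.6],[-0.023,-0.03,0.001,0,0,0,0.6],[-0.023,-0.03,0.001,0,0,0,0.6],[-0.023,-0.03,0.001,0,0,0,0.6],[-0.023,-0.03,0.001,0,0,0,0.6],[-0.023,-0.03,0.001,0,0,0,0.6],[-0.023,-0.03,0.001,0,0,0,0.6]]
  ]
}}

```text
time: 11.55
ee_pos: [0.4092, -0.0121, 0.1182]
eef_rot: [0.999, 0.05, -0.0, 0.0]
ft_force: [-0.2, 0.6, 0.3]
width: 0.0524
grip_force: 0.0
```

```bash
python3 -c "
from h import *
go(.408,-.014,.004,.103)
I=r.camera('top')[:,:,::-1]
a=cv2.resize(I[150:270,345:465],(600,600));b=cv2.resize(I[220:340,250:370],(600,600))
cv2.imwrite('pics/d.png',cv2.resize(np.hstack([a,b]),(800,400)))"
```

```text
pos [ 0.4092 -0.0121  0.1182] yaw 0.101 t 11.6 turn 0 x -0.002
shift 3 x [-0.     0.001  0.038] rest [-0.0014 -0.0013  0.0002]
```

View pics/d.png

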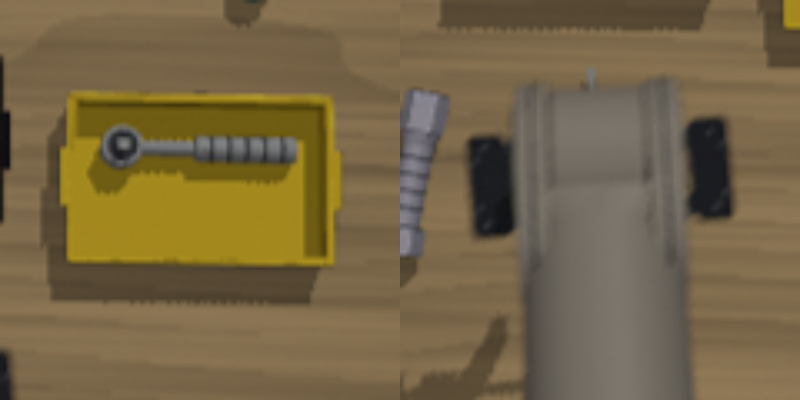

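{"api": "drive_tool", "payload": {
  "moves": [
    [[-0.001,0.002,0.038,0,0,0,0.5],[0,0,0.038,0,0,0,0.5],[0,0,0.026,0,0,0,0.5],[0,0,0.012,0,0,0,0.5],[0,0,0,0,0,0,0.2],[0,0,0,0,0,0,0],[0,0,0,0,0,0,0],[0,0,0,0,0,0,0],[0,0,0,0,0,0,0],[0,0,0,0,0,0,0]]
  ],
  "squeeze": 25
}}

```text
time: 12.6
ee_pos: [0.4111, -0.0151, 0.0057]
eef_rot: [0.999, 0.05, 0.001, 0.0]
ft_force: [-0.8, 0.2, 8.3]
width: 0.0263
grip_force: 25.0
```

{"api": "drive_tool", "payload": {
  "moves": [
    [[0,0,-0.01,0,0,0,0],[0,0,-0.03,0,0,0,0],[0,0,-0.04,0,0,0,0],[0,0,-0.04,0,0,0,0],[0,0,0,0,0,0,0]]
  ]
}}

```text
time: 13.1
ee_pos: [0.4131, -0.0149, 0.1301]
eef_rot: [0.999, 0.05, 0.005, 0.0]
ft_force: [0.6, 0.8, -0.7]
width: 0.0261
grip_force: 25.0
```

```bash
python3 -c "
from h import *
go(.615-.027,-.275-.018-.003,.12,1.5708)"
```

```text
pos [ 0.4131 -0.0149  0.1301] yaw 0.101 t 13.1 turn 11 x -0.134
shift 9 x [-0.031  0.019  0.001] rest [-0.0021  0.0039  0.0011]
```

{"api": "drive_tool", "payload": {
  "moves": [
    [[0,0,0,0,0,-0.134,0],[0,0,0,0,0,-0.134,0],[0,0,0,0,0,-0.134,0],[0,0,0,0,0,-0.134,0],[0,0,0,0,0,-0.134,0],[0,0,0,0,0,-0.134,0],[0,0,0,0,0,-0.134,0],[0,0,0,0,0,-0.134,0],[0,0,0,0,0,-0.134,0],[0,0,0,0,0,-0.134,0]]
  ]
}}

```text
time: 14.1
ee_pos: [0.4097, -0.0151, 0.1246]
eef_rot: [0.75, 0.662, -0.0, -0.0]
ft_force: [0.3, 0.7, -0.8]
width: 0.0259
grip_force: 25.0
```

{"api": "drive_tool", "payload": {
  "moves": [
    [[0,0,0,0,0,-0.134,0],[-0.031,0.019,0.001,0,0,0,0],[-0.031,0.019,0.001,0,0,0,0],[-0.031,0.019,0.001,0,0,0,0],[-0.031,0.019,0.001,0,0,0,0],[-0.031,0.019,0.001,0,0,0,0],[-0.031,0.019,0.001,0,0,0,0],[-0.031,0.019,0.001,0,0,0,0],[-0.031,0.019,0.001,0,0,0,0],[-0.031,0.019,0.001,0,0,0,0]]
  ]
}}

```text
time: 15.1
ee_pos: [0.5825, -0.2945, 0.1155]
eef_rot: [0.706, 0.709, -0.0, -0.0]
ft_force: [0.3, -0.7, -1.3]
width: 0.0263
grip_force: 25.0
```

{"api": "drive_tool", "payload": {
  "moves": [
    [[-0.002,0.004,0,0,0,0,0],[0,0,0,0,0,0,0]]
  ]
}}

```text
time: 15.3
ee_pos: [0.586, -0.2957, 0.1149]
eef_rot: [0.706, 0.708, -0.0, -0.001]
ft_force: [-0.1, 0.9, -0.2]
width: 0.0263
grip_force: 25.0
```

```bash
python3 -c "
from h import *
go(.615-.027,-.275-.018-.003,.009,1.5708)
for c in('top','side'):
  I=r.camera(c)[:,:,::-1]; x,y=(345,150) if c=='top' else (245,120)
  b=cv2.resize(I[y:y+120,x:x+120],(600,600)); globals()[c]=b
cv2.imwrite('pics/e.png',cv2.resize(np.hstack([top,side]),(800,400)))"
```

```text
pos [ 0.586  -0.2957  0.1149] yaw 1.574 t 15.3 turn 1 x 0.003
shift 3 x [-0.     0.001  0.035] rest [-0.0003 -0.001   0.0009]
```

View pics/e.png

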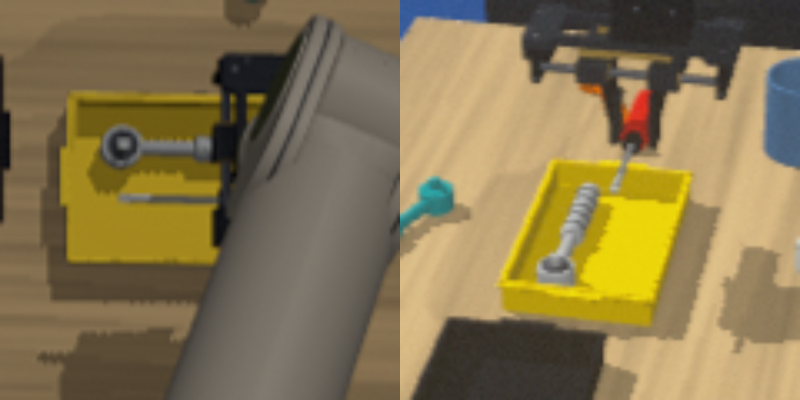

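```bash
python3 -c "
from h import *
print(tri((309.2,176.4),(381,209.4)))"
```

```text
(array([ 0.58442432, -0.19839621,  0.12234249]), np.float64(0.0005297575976742935))
```

{"api": "drive_tool", "payload": {
  "moves": [
    [[0,0.001,0.035,0,0,0,0],[0,0.001,0.035,0,0,0,0],[0,0.001,0.02,0,0,0,0],[0,0.001,0.006,0,0,0,0],[0,0,0,0,0,0,0]]
  ]
}}

```text
time: 15.9
ee_pos: [0.59, -0.2943, 0.0195]
eef_rot: [0.705, 0.709, -0.0, -0.0]
ft_force: [0.1, -0.3, -0.1]
width: 0.026
grip_force: 25.0
```

{"api": "drive_tool", "payload": {
  "moves": [
    [[0,-0.002,0.005,0,0,0,0],[0,0,0.002,0,0,0,0],[0,0,0,0,0,0,0]]
  ],
  "squeeze": 8
}}

```text
time: 16.2
ee_pos: [0.5883, -0.2955, 0.0132]
eef_rot: [0.706, 0.708, 0.0, 0.0]
ft_force: [0.5, 0.1, -0.5]
width: 0.0265
grip_force: 8.0
```

{"api": "drive_tool", "payload": {
  "moves": [
    [[0,0,0.001,0,0,0,0],[0,0,0.001,0,0,0,0],[0,0,0,0,0,0,0]]
  ],
  "squeeze": 4
}}

```text
time: 16.5
ee_pos: [0.5882, -0.2954, 0.0105]
eef_rot: [0.706, 0.709, -0.0, 0.0]
ft_force: [0.5, 0.7, -1.2]
width: 0.0268
grip_force: 4.0
```

{"api": "drive_tool", "payload": {
  "moves": [
    [[0,0,0.001,0,0,0,0],[0,0,0.001,0,0,0,0],[0,0,0,0,0,0,0]]
  ]
}}

```text
time: 16.8
ee_pos: [0.5883, -0.2956, 0.0091]
eef_rot: [0.706, 0.708, 0.0, 0.0]
ft_force: [-1.4, 0.8, 4.6]
width: 0.0271
grip_force: 4.0
```

{"api": "drive_tool", "payload": {
  "moves": [
    [[0,0,0,0,0,0,0.4],[0,0,0,0,0,0,0.4],[0,0,0,0,0,0,0.4],[0,0,-0.02,0,0,0,0.4],[0,0,-0.04,0,0,0,0.4],[0,0,-0.04,0,0,0,0.5],[0,0,-0.02,0,0,0,1],[0,0,0,0,0,0,1]]
  ]
}}

```text
time: 17.6
ee_pos: [0.59, -0.2963, 0.1325]
eef_rot: [0.706, 0.708, 0.001, 0.003]
ft_force: [-1.1, -0.6, -0.4]
width: 0.0514
grip_force: 0.0
```

```bash
python3 -c "
from h import *
go(.387,-.288,.13,.721)"
```

```text
pos [ 0.59   -0.2963  0.1325] yaw 1.575 t 17.6 turn 7 x 0.122
shift 6 x [-0.025 -0.023  0.   ] rest [ 0.003  -0.0022  0.0025]
```

{"api": "drive_tool", "payload": {
  "moves": [
    [[0,0,0,0,0,0.122,1],[0,0,0,0,0,0.122,1],[0,0,0,0,0,0.122,1],[0,0,0,0,0,0.122,1],[0,0,0,0,0,0.122,1],[0,0,0,0,0,0.122,1],[0,0,0,0,0,0.122,1]]
  ]
}}

```text
time: 18.3
ee_pos: [0.5877, -0.2951, 0.1272]
eef_rot: [0.937, 0.35, -0.001, -0.0]
ft_force: [0.8, 1.2, 0.0]
width: 0.0866
grip_force: 0.0
```

{"api": "drive_tool", "payload": {
  "moves": [
    [[-0.025,-0.023,0,0,0,0,1],[-0.025,-0.023,0,0,0,0,1],[-0.025,-0.023,0,0,0,0,1],[-0.025,-0.023,0,0,0,0,1],[-0.025,-0.023,0,0,0,0,1],[-0.025,-0.023,0,0,0,0,1],[0.003,-0.002,0.002,0,0,0,1],[0,0,0,0,0,0,1]]
  ]
}}

```text
time: 19.1
ee_pos: [0.3849, -0.2866, 0.126]
eef_rot: [0.936, 0.353, -0.0, -0.0]
ft_force: [0.8, 0.2, -0.1]
width: 0.0872
grip_force: 0.0
```

```bash
python3 -c "
from h import *
go(.387,-.288,.006,.721)
I=r.camera('top')[:,:,::-1]
a=cv2.resize(I[150:270,345:465],(600,600));b=cv2.resize(r.camera('side')[140:260,300:420,::-1],(600,600))
cv2.imwrite('pics/f.png',cv2.resize(np.hstack([a,b]),(800,400)))"
```

```text
pos [ 0.3849 -0.2866  0.126 ] yaw 0.721 t 19.1 turn 0 x -0.0
shift 3 x [0.    0.001 0.04 ] rest [ 0.0006 -0.0006 -0.    ]
```

View pics/f.png

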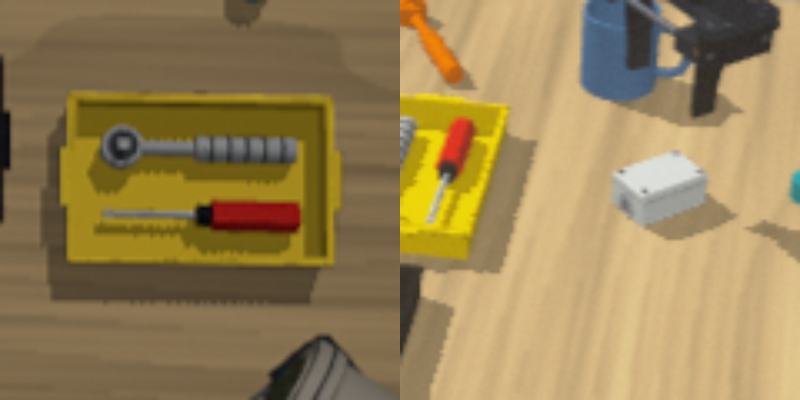

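{"api": "drive_tool", "payload": {
  "moves": [
    [[0.001,0.002,0.04,0,0,0,1],[0,0,0.04,0,0,0,1],[0,0,0.028,0,0,0,1],[0,0,0.012,0,0,0,1],[0,0,0,0,0,0,0.5],[0,0,0,0,0,0,0.4],[0,0,0,0,0,0,0.3],[0,0,0,0,0,0,0.3],[0,0,0,0,0,0,0.3],[0,0,0,0,0,0,0.3]]
  ],
  "squeeze": 20
}}

```text
time: 20.2
ee_pos: [0.3877, -0.2882, 0.0071]
eef_rot: [0.936, 0.353, 0.0, 0.0]
ft_force: [-2.0, 1.2, 4.1]
width: 0.0497
grip_force: 20.0
```

{"api": "drive_tool", "payload": {
  "moves": [
    [[0,0,-0.01,0,0,0,0.3],[0,0,-0.03,0,0,0,0.3],[0,0,-0.04,0,0,0,0.3],[0,0,-0.04,0,0,0,0.3],[0,0,-0.01,0,0,0,0.3],[0,0,0,0,0,0,0.3]]
  ]
}}

```text
time: 20.8
ee_pos: [0.3883, -0.2886, 0.1385]
eef_rot: [0.936, 0.353, 0.001, 0.001]
ft_force: [-0.2, 0.6, -1.4]
width: 0.0503
grip_force: 20.0
```

```bash
python3 -c "
from h import *
go(.605,.272-.055,.14,1.5708)"
```

```text
pos [ 0.3883 -0.2886  0.1385] yaw 0.721 t 20.8 turn 7 x -0.121
shift 14 x [ 0.036  0.015 -0.   ] rest [ 0.0016  0.0067 -0.0015]
```

{"api": "drive_tool", "payload": {
  "moves": [
    [[0,0,0,0,0,-0.121,0.3],[0,0,0,0,0,-0.121,0.3],[0,0,0,0,0,-0.121,0.3],[0,0,0,0,0,-0.121,0.3],[0,0,0,0,0,-0.121,0.3],[0,0,0,0,0,-0.121,0.3],[0,0,0,0,0,-0.121,0.3],[0.036,0.015,0,0,0,0,0.3],[0.036,0.015,0,0,0,0,0.3],[0.036,0.015,0,0,0,0,0.3]]
  ]
}}

```text
time: 21.8
ee_pos: [0.4319, -0.1786, 0.1348]
eef_rot: [0.708, 0.706, -0.001, -0.001]
ft_force: [0.8, 0.2, -1.2]
width: 0.0499
grip_force: 20.0
```

{"api": "drive_tool", "payload": {
  "moves": [
    [[0.036,0.015,0,0,0,0,0.3],[0.036,0.015,0,0,0,0,0.3],[0.036,0.015,0,0,0,0,0.3],[0.036,0.015,0,0,0,0,0.3],[0.036,0.015,0,0,0,0,0.3],[0.036,0.015,0,0,0,0,0.3],[0.036,0.015,0,0,0,0,0.3],[0.036,0.015,0,0,0,0,0.3],[0.036,0.015,0,0,0,0,0.3],[0.036,0.015,0,0,0,0,0.3]]
  ]
}}

```text
time: 22.8
ee_pos: [0.5832, 0.1805, 0.1343]
eef_rot: [0.708, 0.706, -0.001, -0.001]
ft_force: [0.9, 0.3, -0.4]
width: 0.0498
grip_force: 20.0
```

{"api": "drive_tool", "payload": {
  "moves": [
    [[0.036,0.015,0,0,0,0,0.3],[0.002,0.007,0,0,0,0,0.3],[0,0,0,0,0,0,0.3]]
  ]
}}

```text
time: 23.1
ee_pos: [0.6053, 0.2178, 0.134]
eef_rot: [0.708, 0.707, -0.001, -0.001]
ft_force: [-0.6, -0.8, -1.4]
width: 0.0501
grip_force: 20.0
```

```bash
python3 -c "
from h import *
go(.605,.272-.055,.012,1.5708)"
```

```text
pos [0.6053 0.2178 0.134 ] yaw 1.569 t 23.1 turn 0 x -0.001
shift 4 x [-0.   -0.    0.03] rest [-0.0008 -0.0003  0.002 ]
```

{"api": "drive_tool", "payload": {
  "moves": [
    [[0,0,0.035,0,0,0,0.3],[0,0,0.04,0,0,0,0.3],[0,0,0.03,0,0,0,0.3],[0,0,0.012,0,0,0,0.3],[0,0,0,0,0,0,0.3]]
  ],
  "squeeze": 12
}}

```text
time: 23.6
ee_pos: [0.6045, 0.2155, 0.0175]
eef_rot: [0.709, 0.706, -0.002, -0.001]
ft_force: [-0.5, -0.3, -0.6]
width: 0.0499
grip_force: 12.0
```

{"api": "drive_tool", "payload": {
  "moves": [
    [[0,0,0.002,0,0,0,0.3],[0,0,0.001,0,0,0,0.3],[0,0,0,0,0,0,0.3]]
  ],
  "squeeze": 6
}}

```text
time: 23.9
ee_pos: [0.6067, 0.2175, 0.0179]
eef_rot: [0.708, 0.706, 0.001, 0.0]
ft_force: [-0.1, -0.1, -1.8]
width: 0.0501
grip_force: 6.0
```

{"api": "drive_tool", "payload": {
  "moves": [
    [[0,0,0.003,0,0,0,0.3],[0,0,0.001,0,0,0,0.3],[0,0,0.001,0,0,0,0.3],[0,0,0,0,0,0,0.3]]
  ]
}}

```text
time: 24.3
ee_pos: [0.6058, 0.2173, 0.0114]
eef_rot: [0.708, 0.706, -0.0, -0.0]
ft_force: [-0.1, -0.6, -0.2]
width: 0.0498
grip_force: 6.0
```

{"api": "drive_tool", "payload": {
  "moves": [
    [[0,0,0.001,0,0,0,0.3],[0,0,0,0,0,0,0.3]]
  ]
}}

```text
time: 24.5
ee_pos: [0.6059, 0.2173, 0.0111]
eef_rot: [0.708, 0.706, 0.0, 0.0]
ft_force: [-2.9, -1.6, 5.1]
width: 0.0501
grip_force: 6.0
```

Contact; release and go to the insulator.

{"api": "drive_tool", "payload": {
  "moves": [
    [[0,0,0,0,0,0,0.75],[0,0,0,0,0,0,0.75],[0,0,0,0,0,0,0.75],[0,0,0,0,0,0,0.75],[0,0,-0.02,0,0,0,0.75],[0,0,-0.04,0,0,0,0.75],[0,0,-0.04,0,0,0,0.75],[0,0,-0.03,0,0,0,1],[0,0,0,0,0,0,1]]
  ]
}}

```text
time: 25.4
ee_pos: [0.6084, 0.2184, 0.1459]
eef_rot: [0.708, 0.706, 0.004, 0.002]
ft_force: [1.4, -0.1, 0.6]
width: 0.0745
grip_force: 0.0
```

```bash
python3 -c "
from h import *
go(.3696,.2921,.14,1.5708)"
```

```text
pos [0.6084 0.2184 0.1459] yaw 1.568 t 25.4 turn 1 x -0.003
shift 7 x [ 0.011 -0.034  0.001] rest [-0.0033 -0.0007 -0.0011]
```

{"api": "drive_tool", "payload": {
  "moves": [
    [[0.011,-0.034,0.001,0,0,0,1],[0.011,-0.034,0.001,0,0,0,1],[0.011,-0.034,0.001,0,0,0,1],[0.011,-0.034,0.001,0,0,0,1],[0.011,-0.034,0.001,0,0,0,1],[0.011,-0.034,0.001,0,0,0,1],[0.011,-0.034,0.001,0,0,0,1],[-0.003,-0.001,0,0,0,0,1],[0,0,0,0,0,0,1]]
  ]
}}

```text
time: 26.3
ee_pos: [0.3667, 0.2917, 0.1332]
eef_rot: [0.708, 0.706, -0.0, 0.0]
ft_force: [0.5, 0.1, 0.2]
width: 0.087
grip_force: 0.0
```

```bash
python3 -c "
from h import *
go(.3696,.2921,.006,1.5708)
I=r.camera('top')[:,:,::-1]
a=cv2.resize(I[150:270,150:270],(600,600));b=cv2.resize(r.camera('side')[250:370,210:330,::-1],(600,600))
cv2.imwrite('pics/g.png',cv2.resize(np.hstack([a,b]),(800,400)))"
```

```text
pos [0.3667 0.2917 0.1332] yaw 1.569 t 26.3 turn 0 x -0.002
shift 4 x [0.    0.001 0.032] rest [ 0.0004 -0.0011 -0.0008]
```

View pics/g.png

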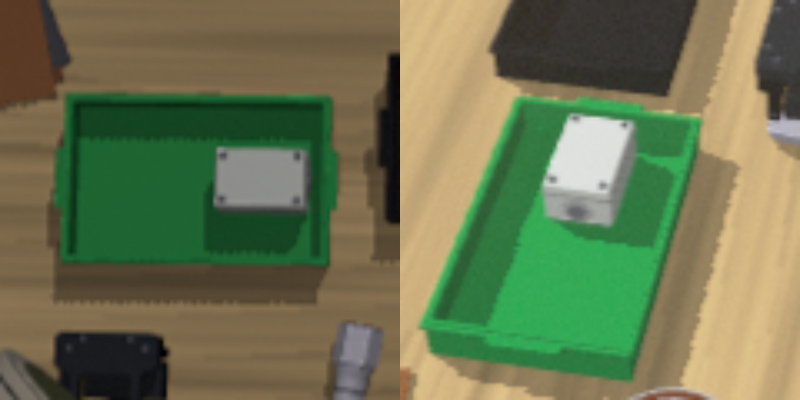

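{"api": "drive_tool", "payload": {
  "moves": [
    [[0,0.003,0.04,0,0,0,1],[0,0,0.04,0,0,0,1],[0,0,0.033,0,0,0,1],[0,0,0.014,0,0,0,1],[0,0,0,0,0,0,0.5],[0,0,0,0,0,0,0.4],[0,0,0,0,0,0,0.2],[0,0,0,0,0,0,0.2],[0,0,0,0,0,0,0.2],[0,0,0,0,0,0,0.2]]
  ],
  "squeeze": 25
}}

```text
time: 27.4
ee_pos: [0.3704, 0.2921, 0.007]
eef_rot: [0.708, 0.706, 0.0, 0.0]
ft_force: [-0.5, 0.5, -0.3]
width: 0.0471
grip_force: 0.0
```

{"api": "drive_tool", "payload": {
  "moves": [
    [[0,0,0,0,0,0,0.2],[0,0,-0.01,0,0,0,0.2],[0,0,-0.03,0,0,0,0.2],[0,0,-0.04,0,0,0,0.2],[0,0,-0.04,0,0,0,0.2],[0,0,-0.01,0,0,0,0.2],[0,0,0,0,0,0,0.2]]
  ]
}}

```text
time: 28.1
ee_pos: [0.3709, 0.2926, 0.1384]
eef_rot: [0.708, 0.706, 0.002, 0.0]
ft_force: [0.2, 0.4, -1.5]
width: 0.043
grip_force: 25.0
```

```bash
python3 -c "
from h import *
go(.605,.324,.14,1.5708)"
```

```text
pos [0.3709 0.2926 0.1384] yaw 1.568 t 28.1 turn 1 x -0.003
shift 6 x [ 0.005  0.039 -0.   ] rest [ 0.0014  0.0001 -0.0016]
```

{"api": "drive_tool", "payload": {
  "moves": [
    [[0.005,0.039,0,0,0,0,0.2],[0.005,0.039,0,0,0,0,0.2],[0.005,0.039,0,0,0,0,0.2],[0.005,0.039,0,0,0,0,0.2],[0.005,0.039,0,0,0,0,0.2],[0.005,0.039,0,0,0,0,0.2],[0.001,0,0,0,0,0,0.2],[0,0,0,0,0,0,0.2]]
  ]
}}

```text
time: 28.9
ee_pos: [0.6035, 0.3219, 0.1334]
eef_rot: [0.708, 0.706, -0.002, -0.001]
ft_force: [-1.1, 0.7, -1.6]
width: 0.0433
grip_force: 25.0
```

{"api": "drive_tool", "payload": {
  "moves": [
    [[0,0,0.035,0,0,0,0.2],[0,0,0.04,0,0,0,0.2],[0,0,0.03,0,0,0,0.2],[0,0,0.01,0,0,0,0.2],[0,0,0,0,0,0,0.2],[0,0,0,0,0,0,0.2]]
  ],
  "squeeze": 15
}}

```text
time: 29.5
ee_pos: [0.6046, 0.323, 0.0232]
eef_rot: [0.708, 0.706, 0.001, 0.0]
ft_force: [0.1, 1.0, -0.5]
width: 0.0436
grip_force: 15.0
```

{"api": "drive_tool", "payload": {
  "moves": [
    [[0,0,0.005,0,0,0,0.2],[0,0,0.004,0,0,0,0.2],[0,0,0.001,0,0,0,0.2],[0,0,0,0,0,0,0.2]]
  ],
  "squeeze": 8
}}

```text
time: 29.9
ee_pos: [0.6042, 0.3222, 0.0115]
eef_rot: [0.708, 0.706, -0.0, 0.0]
ft_force: [-1.4, 1.2, -0.9]
width: 0.0436
grip_force: 8.0
```

{"api": "drive_tool", "payload": {
  "moves": [
    [[0,0,0.001,0,0,0,0.2],[0,0,0.001,0,0,0,0.2],[0,0,0,0,0,0,0.2]]
  ]
}}

```text
time: 30.2
ee_pos: [0.6044, 0.3225, 0.0108]
eef_rot: [0.708, 0.706, 0.0, 0.0]
ft_force: [-3.7, -1.8, 8.7]
width: 0.0438
grip_force: 8.0
```

{"api": "drive_tool", "payload": {
  "moves": [
    [[0,0,0,0,0,0,0.7],[0,0,0,0,0,0,0.7],[0,0,0,0,0,0,0.7],[0,0,0,0,0,0,0.7],[0,0,-0.02,0,0,0,0.7],[0,0,-0.04,0,0,0,0.7],[0,0,-0.04,0,0,0,0.7],[0,0,-0.03,0,0,0,0.7],[0,0,0,0,0,0,0.7]]
  ]
}}

```text
time: 31.1
ee_pos: [0.6064, 0.3238, 0.1451]
eef_rot: [0.708, 0.706, 0.004, 0.001]
ft_force: [0.6, 1.2, 0.5]
width: 0.0606
grip_force: 0.0
```

```bash
python3 -c "
from h import *
go(.4192,.1412,.14,-.159)"
```

```text
pos [0.6064 0.3238 0.1451] yaw 1.568 t 31.1 turn 13 x 0.133
shift 7 x [-0.022  0.03   0.001] rest [-0.002  -0.0001 -0.0019]
```

{"api": "drive_tool", "payload": {
  "moves": [
    [[0,0,0,0,0,0.133,0.7],[0,0,0,0,0,0.133,0.7],[0,0,0,0,0,0.133,0.7],[0,0,0,0,0,0.133,0.7],[0,0,0,0,0,0.133,0.7],[0,0,0,0,0,0.133,0.7],[0,0,0,0,0,0.133,0.7],[0,0,0,0,0,0.133,0.7],[0,0,0,0,0,0.133,0.7],[0,0,0,0,0,0.133,0.7]]
  ]
}}

```text
time: 32.1
ee_pos: [0.604, 0.3222, 0.1388]
eef_rot: [0.993, 0.116, -0.0, 0.0]
ft_force: [0.7, -0.2, 1.0]
width: 0.061
grip_force: 0.0
```

{"api": "drive_tool", "payload": {
  "moves": [
    [[0,0,0,0,0,0.133,0.7],[0,0,0,0,0,0.133,0.7],[0,0,0,0,0,0.133,0.7],[-0.022,0.03,0.001,0,0,0,0.7],[-0.022,0.03,0.001,0,0,0,0.7],[-0.022,0.03,0.001,0,0,0,0.7],[-0.022,0.03,0.001,0,0,0,0.7],[-0.022,0.03,0.001,0,0,0,0.7],[-0.022,0.03,0.001,0,0,0,0.7],[-0.022,0.03,0.001,0,0,0,0.7]]
  ]
}}

```text
time: 33.1
ee_pos: [0.4172, 0.1386, 0.132]
eef_rot: [0.997, -0.08, -0.0, 0.0]
ft_force: [0.8, 0.5, 0.1]
width: 0.0612
grip_force: 0.0
```

{"api": "drive_tool", "payload": {
  "moves": [
    [[-0.002,0,0,0,0,0,0.7],[0,0,0,0,0,0,0.7]]
  ]
}}

```text
time: 33.3
ee_pos: [0.4163, 0.1399, 0.1326]
eef_rot: [0.997, -0.081, 0.0, -0.0]
ft_force: [0.9, 0.8, 0.5]
width: 0.0608
grip_force: 0.0
```

```bash
python3 -c "
from h import *
go(.4185,.1413,.006,-.159)
I=r.camera('top')[:,:,::-1]
a=cv2.resize(I[150:310,150:310],(600,600));b=cv2.resize(r.camera('side')[230:390,210:370,::-1],(600,600))
cv2.imwrite('pics/i.png',cv2.resize(np.hstack([a,b]),(800,400)))"
```

```text
pos [0.4163 0.1399 0.1326] yaw -0.162 t 33.3 turn 0 x -0.003
shift 4 x [ 0.    -0.     0.032] rest [ 0.002  -0.0017 -0.0014]
```

View pics/i.png

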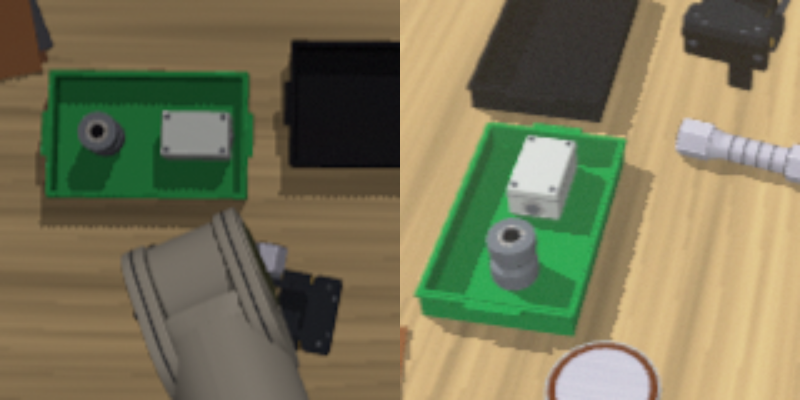

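{"api": "drive_tool", "payload": {
  "moves": [
    [[0.002,-0.002,0.04,0,0,0,0.6],[0,0,0.04,0,0,0,0.6],[0,0,0.033,0,0,0,0.6],[0,0,0.014,0,0,0,0.6],[0,0,0,0,0,0,0.3],[0,0,0,0,0,0,0],[0,0,0,0,0,0,0],[0,0,0,0,0,0,0],[0,0,0,0,0,0,0],[0,0,0,0,0,0,0]]
  ],
  "squeeze": 30
}}

```text
time: 34.4
ee_pos: [0.4196, 0.142, 0.0065]
eef_rot: [0.997, -0.08, 0.001, -0.0]
ft_force: [-0.4, 0.7, 6.1]
width: 0.025
grip_force: 30.0
```

{"api": "drive_tool", "payload": {
  "moves": [
    [[0,0,0,0,0,0,0],[0,0,-0.01,0,0,0,0],[0,0,-0.03,0,0,0,0],[0,0,-0.04,0,0,0,0],[0,0,-0.04,0,0,0,0],[0,0,-0.01,0,0,0,0],[0,0,0,0,0,0,0]]
  ]
}}

```text
time: 35.1
ee_pos: [0.4197, 0.1422, 0.1374]
eef_rot: [0.997, -0.081, 0.002, -0.001]
ft_force: [0.1, 0.2, -3.2]
width: 0.0253
grip_force: 30.0
```

```bash
python3 -c "
from h import *
go(.645,.002,.14,1.59)"
```

```text
pos [0.4197 0.1422 0.1374] yaw -0.161 t 35.1 turn 13 x -0.135
shift 7 x [-0.021  0.032 -0.   ] rest [ 0.0025 -0.0014 -0.0026]
```

{"api": "drive_tool", "payload": {
  "moves": [
    [[0,0,0,0,0,-0.135,0],[0,0,0,0,0,-0.135,0],[0,0,0,0,0,-0.135,0],[0,0,0,0,0,-0.135,0],[0,0,0,0,0,-0.135,0],[0,0,0,0,0,-0.135,0],[0,0,0,0,0,-0.135,0],[0,0,0,0,0,-0.135,0],[0,0,0,0,0,-0.135,0],[0,0,0,0,0,-0.135,0]]
  ]
}}

```text
time: 36.1
ee_pos: [0.4177, 0.1412, 0.1337]
eef_rot: [0.827, 0.562, -0.002, -0.0]
ft_force: [-0.5, -0.4, -1.3]
width: 0.0249
grip_force: 30.0
```

{"api": "drive_tool", "payload": {
  "moves": [
    [[0,0,0,0,0,-0.135,0],[0,0,0,0,0,-0.135,0],[0,0,0,0,0,-0.135,0],[-0.021,0.032,0,0,0,0,0],[-0.021,0.032,0,0,0,0,0],[-0.021,0.032,0,0,0,0,0],[-0.021,0.032,0,0,0,0,0],[-0.021,0.032,0,0,0,0,0],[-0.021,0.032,0,0,0,0,0],[-0.021,0.032,0,0,0,0,0]]
  ]
}}

```text
time: 37.1
ee_pos: [0.6462, -0.001, 0.133]
eef_rot: [0.699, 0.715, -0.001, -0.001]
ft_force: [0.7, 0.5, -1.1]
width: 0.0249
grip_force: 30.0
```

{"api": "drive_tool", "payload": {
  "moves": [
    [[0.002,-0.001,0,0,0,0,0],[0,0,0,0,0,0,0]]
  ]
}}

```text
time: 37.3
ee_pos: [0.6441, 0.0015, 0.1328]
eef_rot: [0.699, 0.715, -0.002, -0.001]
ft_force: [-0.3, 0.7, -1.9]
width: 0.0252
grip_force: 30.0
```

```bash
python3 -c "
from h import *
go(.645,.002,.025,1.59)
I=r.camera('top')[:,:,::-1]
a=cv2.resize(I[140:260,245:365],(600,600));b=cv2.resize(r.camera('side')[140:300,200:360,::-1],(600,600))
cv2.imwrite('pics/j.png',cv2.resize(np.hstack([a,b]),(800,400)))"
```

```text
pos [0.6441 0.0015 0.1328] yaw 1.593 t 37.3 turn 1 x 0.003
shift 3 x [0.    0.    0.036] rest [ 0.0005  0.0009 -0.0002]
```

View pics/j.png

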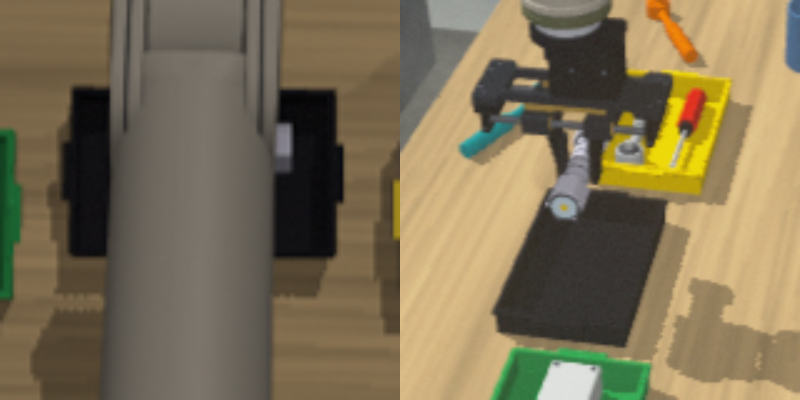

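{"api": "drive_tool", "payload": {
  "moves": [
    [[0,0.001,0.036,0,0,0,0],[0,0,0.036,0,0,0,0],[0,0,0.028,0,0,0,0],[0,0,0.01,0,0,0,0],[0,0,0,0,0,0,0],[0,0,0,0,0,0,0]]
  ]
}}

```text
time: 38.0
ee_pos: [0.6469, 0.0023, 0.0271]
eef_rot: [0.699, 0.715, 0.001, 0.001]
ft_force: [0.1, 0.2, -1.4]
width: 0.025
grip_force: 30.0
```

{"api": "drive_tool", "payload": {
  "moves": [
    [[0,0,0.003,0,0,0,0],[0,0,0.002,0,0,0,0],[0,0,0,0,0,0,0]]
  ],
  "squeeze": 10
}}

```text
time: 38.3
ee_pos: [0.6463, 0.002, 0.0209]
eef_rot: [0.699, 0.715, 0.0, 0.0]
ft_force: [1.0, -0.4, -2.0]
width: 0.0259
grip_force: 10.0
```

{"api": "drive_tool", "payload": {
  "moves": [
    [[0,-0.001,0.004,0,0,0,0],[0,0,0.002,0,0,0,0],[0,0,0.002,0,0,0,0],[0,0,0,0,0,0,0]]
  ],
  "squeeze": 6
}}

```text
time: 38.7
ee_pos: [0.6449, 0.0018, 0.0121]
eef_rot: [0.699, 0.715, -0.0, -0.0]
ft_force: [-0.3, -0.0, -1.3]
width: 0.026
grip_force: 6.0
```

{"api": "drive_tool", "payload": {
  "moves": [
    [[0,0,0.001,0,0,0,0],[0,0,0.001,0,0,0,0],[0,0,0,0,0,0,0]]
  ]
}}

```text
time: 39.0
ee_pos: [0.6452, 0.0019, 0.0107]
eef_rot: [0.699, 0.715, 0.0, 0.0]
ft_force: [0.4, -0.4, -2.4]
width: 0.026
grip_force: 6.0
```

{"api": "drive_tool", "payload": {
  "moves": [
    [[0,0,0.001,0,0,0,0],[0,0,0.001,0,0,0,0],[0,0,0,0,0,0,0]]
  ]
}}

```text
time: 39.3
ee_pos: [0.6453, 0.0018, 0.0095]
eef_rot: [0.699, 0.715, 0.0, 0.0]
ft_force: [-4.5, 0.0, 6.6]
width: 0.0257
grip_force: 6.0
```

Contact; release, rise and look.

{"api": "drive_tool", "payload": {
  "moves": [
    [[0,0,0,0,0,0,0.5],[0,0,0,0,0,0,0.5],[0,0,0,0,0,0,0.5],[0,0,-0.02,0,0,0,0.5],[0,0,-0.04,0,0,0,0.5],[0,0,-0.04,0,0,0,0.5],[0,0,-0.04,0,0,0,0.5],[0,0,-0.02,0,0,0,0.5],[0,-0.04,0,0,0,0,0.5],[0,-0.04,0,0,0,0,0.5]]
  ]
}}

```text
time: 40.3
ee_pos: [0.5648, -0.0, 0.1688]
eef_rot: [0.699, 0.715, 0.0, 0.001]
ft_force: [0.0, 0.7, 0.5]
width: 0.0435
grip_force: 0.0
```

{"api": "drive_tool", "payload": {
  "moves": [
    [[0,-0.04,0,0,0,0,0.5],[0,-0.04,0,0,0,0,0.5],[0,-0.04,0,0,0,0,0.5],[0,0,0,0,0,0,0.5]]
  ]
}}

```text
time: 40.7
ee_pos: [0.4412, -0.003, 0.1682]
eef_rot: [0.699, 0.715, -0.0, -0.001]
ft_force: [0.1, -0.0, -0.4]
width: 0.0433
grip_force: 0.0
```

```bash
python3 -c "
from h import *
I=r.camera('top')[:,:,::-1]
b=cv2.resize(r.camera('side')[120:420,200:480,::-1],(373,400))
a=cv2.resize(I[130:310,110:520],(800,351))
o=np.zeros((600,800,3),np.uint8);o[:200,:456]=cv2.resize(a,(456,200));o[200:,:373]=b
g=cv2.convertScaleAbs(cv2.resize(I[150:230,255:355],(420,336)),alpha=2);o[230:566,378:798]=g
cv2.imwrite('pics/k.png',o);print(r.read_state()['time'])"
```

```text
40.8
```

View pics/k.png

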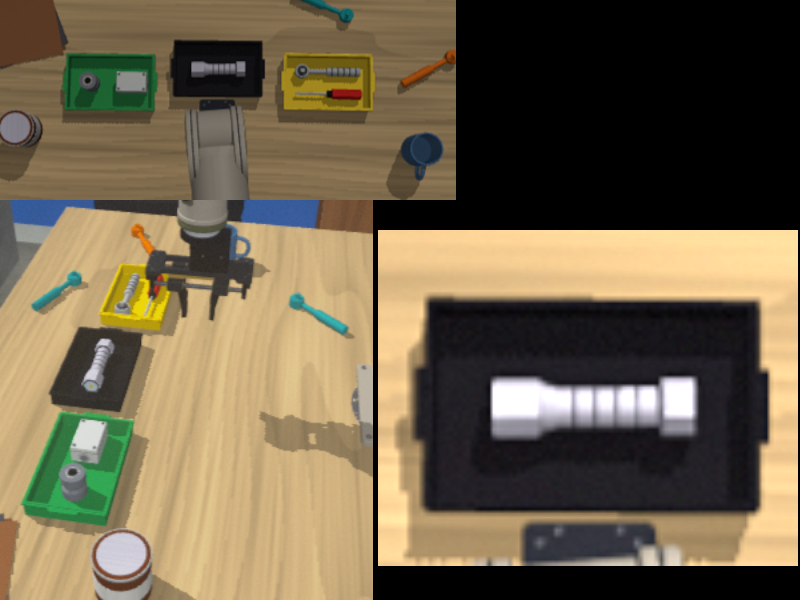

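The final picture shows the flashlight centred in the black tray, both tools in the yellow tray, and the box and insulator in the green tray. The mug and tin have not moved.

```bash
python3 -c "
from bench import r
print(r.close_job())"
```

```text
the job is handed in; nothing more can be done
None
```

All five things are set down in their proper trays as asked, mug and paint tin untouched, and the job was handed in at about 41 s; the one rough moment was the ratchet, whose handle had sagged in the grip and pressed on the tray floor (wrist force reached 47 N) before I eased off and laid it flat.

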